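Shut the dish drawer of the viewing box and hold its mirror lid at the index

TASK

The petri dish is already loaded in the viewing box: push the sample drawer fully shut with the mirror lid still down, then raise the mirror lid until the pointer on its edge lines up with the index clamped on the arc, which I have set for my eye height. The lid has no stay and falls if let go, so finish holding it still there while I look at the dish in the mirror. Leave the index setting alone, keep the dish seated in its drawer, and do not disturb the tip box, timer and beaker standing around.

Things in the scene. Friction and masses are not known exactly. Their poses are not given: they have to be found in the camera images.
- viewer: white box fixed to the worktop, 160 mm deep (x) by 190 mm wide (y), 94 mm high with the lid down, open top under the lid. Origin: centre of its underside on the worktop; its -x side is the front with the drawer, its -y side carries the aluminium arc that stands up beside the lid (125 mm radius, centred on the hinge axis). The box's place and yaw change from run to run.
- drawer (a joint): sample drawer in the front of the box: 0 is fully shut, grows in m as it is pulled out to the box's -x; travel 0.09 m, starts 0.04 to 0.07 m out; about 1 N of friction, no latch, stays where it is left. To count as shut it must be within 4 mm of home.
- drawer_pull (a point): centre of the drawer's pull bar, moves with it: level steel bar 10 mm thick, 140 mm long over its ends along the box's y, 38 mm in front of the drawer's front panel, 49.5 mm above the worktop. Axes as the box's. With the drawer shut the lid's knob stands 12 mm behind and 40 mm above the middle of the bar: keep the fingertips within 10 mm below the bar to clear it.
- dish_seat (a point): centre of the dish's shallow recess on the drawer's floor, moves with the drawer, 72 mm behind the front face of the drawer's front panel, 21.5 mm above the worktop. The recess is 112 mm (along x) by 79 mm inside a rim 8 mm high, so the dish may lie up to 20 mm before or behind this point.
- dish: glass petri dish with its lid on, 74 mm diameter, 16 mm high, loose, 30 g, lying flat in the recess of the drawer. Origin: centre of its underside.
- lid: white mirror lid, 164 mm from hinge to front edge, 190 wide, 7 thick, 0.2 to 0.45 kg. Origin: mid-width on the hinge axis, 90 mm above the worktop, 78 mm behind the box's centre. It lies along its own -x; its y is the hinge axis. Shut it has the box's axes; opening turns it about +y: the front edge rises and goes back; range 0 to 1.4 rad. The hinge is free: let go anywhere, the lid falls shut.
- lid_knob (a point): centre of the ball knob (aluminium, 26 mm diameter) on a stud 8 mm thick in the middle of the lid's front edge; 190 mm from the hinge axis in the plane of the lid, 26 mm beyond the lid's front edge; 90 mm above the worktop when shut. Moves with the lid. It can be pinched on its two sides along y and then turns freely between the pads as the lid swings.
- lid_pointer (a point): reference point of the dark pointer on the right (-y) edge of the lid, 125 mm from the hinge axis in the plane of the lid, taken in the plane of the arc (105.5 mm right of the box's middle). Moves with the lid.
- index_mark (a point): point of the index (small black clamp block, aluminium thumb-screw of 17 mm diameter on the arc's outer side), 125 mm from the hinge axis, in the plane of the arc: where lid_pointer will be at the wanted lid angle, 0.75 to 1.1 rad from shut, different in each run. Its axes are the box's turned about y by that angle. It holds by friction; do not push it.
- tips: bystander: pipette tip box, blue with clear lid, 84 x 120 x 81 mm, loose, to the left of the box. Origin: centre of its underside.
- clock: bystander: white bench timer, 54 x 66 x 22 mm, loose, left in front of the box. Origin: centre of its underside.
- beaker: bystander: empty 100 ml plastic beaker, 71 mm diameter, 71 mm high, loose, to the right in front. Origin: centre of its underside.
Things that resemble listed ones, but are neither listed nor needed, are in the scene too. Leave any green, pink or turquoise look-alike of the dish alone.

How it is judged:
On the way:
1. the drawer is fully shut (within 4 mm) while the mirror lid is still down, the dish in its place (value of joint drawer below 0.004 m and angle between lid's own z axis and vertical below 0.12 rad and distance between dish and dish_seat below 0.028 m and angle between dish's own z axis and vertical below 0.1 rad), for 0.2 s.
At the end, for the whole second after the job is handed in: The drawer is shut to within 4 mm with the dish seated in it (within 28 mm of the middle of its recess, not tipped); the lid's pointer is within 7 mm (about 3 degrees) of the index and still, the fingers are holding the lid (over 0.15 N) and nothing else is propping it (value of joint drawer below 0.004 m and distance between lid_pointer and index_mark below 0.007 m and angular speed of lid below 0.1 rad/s and contact force between the fingers and lid above 0.15 N and distance between dish and dish_seat below 0.028 m and angle between dish's own z axis and vertical below 0.1 rad and contact force between lid and tips below 0.1 N and contact force between lid and clock below 0.1 N and contact force between lid and beaker below 0.1 N and contact force between lid and dish below 0.1 N); the arm keeps its last pose, push and grip.
It fails at once if the index is shifted on its arc by more than 4 mm (distance of index_mark from where it was at the start of the episode above 0.004 m).
It fails at once if the tip box is pushed more than 20 mm or tipped (distance of tips from where it was at the start of the episode above 0.02 m or angle between tips's own z axis and vertical above 0.3 rad).
It fails at once if the timer is pushed more than 20 mm or tipped (distance of clock from where it was at the start of the episode above 0.02 m or angle between clock's own z axis and vertical above 0.3 rad).
It fails at once if the beaker is pushed more than 20 mm or tipped (distance of beaker from where it was at the start of the episode above 0.02 m or angle between beaker's own z axis and vertical above 0.3 rad).
It also fails if it takes over 42 s, if anything falls off the work surface, if the arm or the gripper's body presses on something with over 40 N, if the wrist force passes 120 N, or if a joint passes its speed limit or range.

ROBOT

A 6-joint arm with a two-finger parallel gripper is mounted at the origin on a cart in front of the work surface, level with it; the furniture and walls round the work are solid. World frame = base frame: x ahead of the robot, y to its left, z up, the work surface at z = 0. Lengths are in m, angles in rad, forces in N, time in s.
With the tool pointing down it reaches from about 0.35 to 0.975 m from the base axis. Payload 7.1 kg.
Tool frame: the origin (TCP) lies midway between the tips of the shut fingers; the grasp point (between the pads) lies pinch_z behind it (pinch_z is the distance from the TCP to the grasp point, in m); z points along the fingers, y is the line along which they close (so a half turn about z gives the same grasp; the last joint's range is limited). The gripper opens to 88 mm and grips with 3 to 60 N. Pads are 20 mm wide; open, the fingers measure 115 mm over their backs; the gripper's body (75 mm by 178 mm) begins 61 mm behind the grasp point.
Start: joints at [1.148, 0.423, 1.63, -0, 1.089, -0.019], TCP at [0.246, 0.575, 0.223] pointing down, gripper open.
Joint ranges: [-3, 3], [-0.9, 2.11], [0.09, 2.58], [-1.31, 4.45], [0.11, 2.69], [-2.54, 2.54]. Speed limits (rad/s): [2.39, 2.39, 3.01, 3.14, 3.14, 3.14].

INTERFACE

Orientations are given as a unit quaternion [x, y, z, w].
In Python, from rig import move_ptp, servo_line, movej, set_gripper, pause, solve_ik, get_obs, get_image, camera_model, PlanningError, job_done, pinch_z gives the robot as it stands. Calls block until the motion is done:
- move_ptp(position, orientation): joint-space move of the TCP to a pose.
- servo_line(position, ori=None, v=0.15): straight line of the TCP; ori=None keeps the orientation; v is the mean speed in m/s.
- movej(angles): joint-space move.
- set_gripper(opening, effort=None): opening from 0.0 (shut) to 1.0 (fully open); effort is the grip in N (None keeps the last); returns when the fingers have stopped.
- pause(seconds).
- solve_ik(position, orientation): joint angles nearest the present ones, or None.
- get_obs(): the state.
- get_image(name): name is "side" or "top"; returns the picture (480x640x3 uint8, red, green, blue); there is no depth.
- camera_model(name): a dict with "intrinsics" (3x3 intrinsics, pixels), "view" (4x4, takes a point from world to camera coordinates). Camera axes: x right, y down, z forward; pixel columns grow to the right and rows downward; lengths in m; the calibration is good to about 2 mm. A picture is of the moment at which its call begins. camera_model takes no time and is no camera call.
A pose or a line that the arm cannot do raises PlanningError and nothing moves.
- job_done(): hands the job in; it is judged then, once.
The state is a dict: "time": time; "joints": joint angles; "joint_vel": joint speeds; "joint_efforts": joint torques, N m; "tcp_pos": TCP position; "orientation": TCP orientation; "force": force on the tool from outside, world axes, zero at the start; "ft_torque": the same for the moment, N m; "grip_width": opening from 0.0 (shut) to 1.0 (fully open); "grasp_force": force on a finger pad.
Only numpy, scipy, OpenCV 4.12 (cv2) and the standard library are available. Lean on these libraries where they do the work, as an engineer would, in place of code of your own. Each camera call takes 0.05 s, during which the arm holds its last target. There are 200 camera calls.

## Working session

There is one attempt and no reset: what is moved stays moved. The work goes in short steps, each a Python script; the robot and the scene stay as the last script left them, time stands still between calls to the robot, and variables do not carry over. Pictures are saved under pics/ and viewed, at most 10 in all, crops included, and the job is handed in when it is done.

```bash
mkdir -p pics; python3 - <<'E'
from rig import *
import cv2
for n in("side","top"):
    cv2.imwrite(f"pics/{n}0.png",get_image(n)[:,:,::-1])
    c=camera_model(n);print(n,c["intrinsics"],c["view"])
print(pinch_z,get_obs())
E
```

```text
side [[574.39975656   0.         311.68128649]
 [  0.         574.39975656 237.09979631]
 [  0.           0.           1.        ]] [[ 0.89713701 -0.44156412 -0.01289627 -0.45129496]
 [-0.36312465 -0.72051587 -0.59075999  0.32119188]
 [ 0.25156645  0.53467561 -0.80674427  0.97769608]
 [ 0.          0.          0.          1.        ]]
top [[512.19279485   0.         310.54997186]
 [  0.         512.19279485 249.51169497]
 [  0.           0.           1.        ]] [[-0.02607329 -0.999622   -0.00871959  0.14026909]
 [-0.99492648  0.02679668 -0.09697034  0.57896439]
 [ 0.09716734  0.00614701 -0.99524908  1.22357917]
 [ 0.          0.          0.          1.        ]]
0.0187 {'time': 0.1, 'joints': array([ 1.14802039e+00,  4.23750427e-01,  1.63060551e+00,  1.80893407e-06,
        1.08857412e+00, -1.89913323e-02]), 'joint_vel': array([ 0.00088034, -0.0017934 , -0.0025298 ,  0.00067057, -0.0007977 ,
       -0.00039049]), 'joint_efforts': array([-1.25850795e-03, -5.45612741e+01, -2.74324411e+01,  6.44805143e-02,
        1.87854673e-02, -4.81135737e-05]), 'tcp_pos': array([0.24533222, 0.57430117, 0.22199133]), 'orientation': array([ 2.00523923e-01,  9.79688578e-01, -6.52280960e-04, -1.47289005e-04]), 'force': array([-0.50091768,  0.1937516 , -0.09716313]), 'ft_torque': array([-0.02392424, -0.03699845,  0.01388659]), 'grasp_force': 0.0, 'grip_width': 1.0020575944251109}
```

View pics/side0.png

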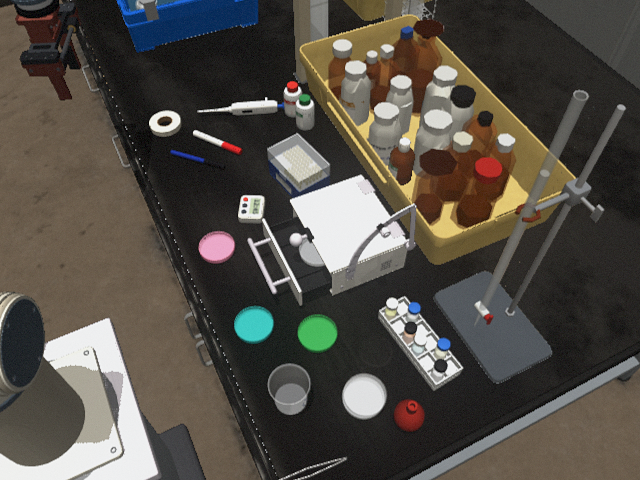

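View pics/top0.png

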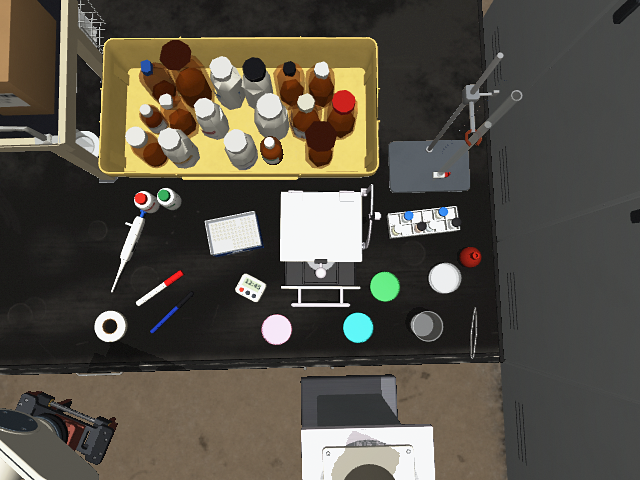

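The side view shows the viewer box, with its knob at about (295,240), pull bar (252,243)-(277,290) and index screw about (386,232). In the top view the knob is at (320,272), the pull bar runs (292,304)-(348,305) and the index is at (377,216).

Things that could be mistaken, top view: the dish is the one partly under the lid in the drawer at (320,265). The look-alikes are pink (276,329), turquoise (358,327), green (385,286) and a white one (445,278). The only lid knob is the ball at (320,272), and the red bulb at (470,257) is not it. I'll check this in a close crop.

```bash
python3 - <<'E'
import cv2,numpy as np
s=cv2.imread("pics/side0.png")[165:315,235:435];t=cv2.imread("pics/top0.png")[175:325,255:405]
r=lambda a:cv2.resize(a,None,fx=4,fy=4,interpolation=cv2.INTER_CUBIC)
cv2.imwrite("pics/sc.png",r(s));cv2.imwrite("pics/tc.png",r(t))
E
```

```text
(no output)
```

View pics/sc.png

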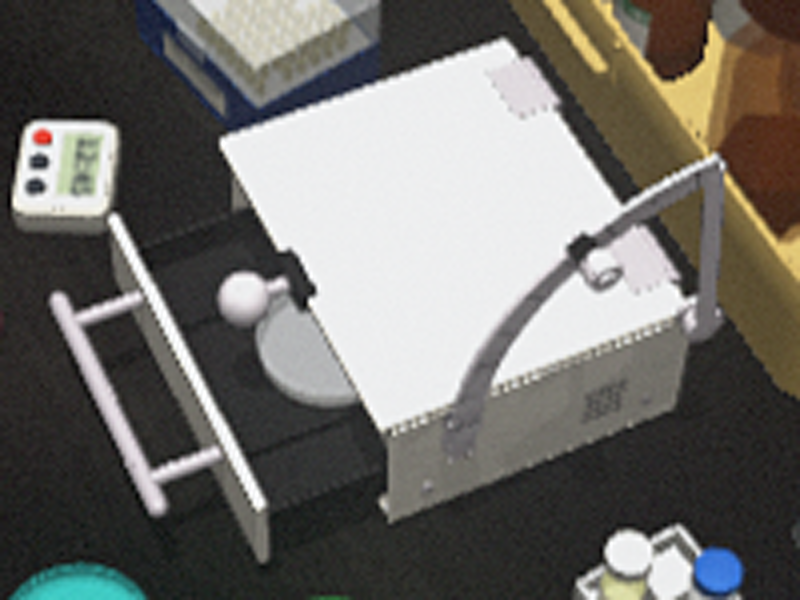

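View pics/tc.png

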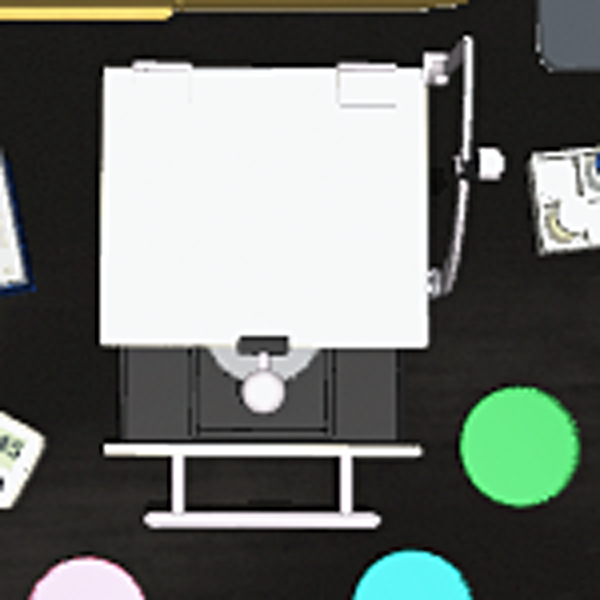

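The crops confirm the choice: the only ball knob is on the lid, at side (244,298)/4 and top (264,391)/4 in crop pixels. The clear dish lies in the drawer under it, and the index screw and black block are on the arc. Next I'll fit the box pose, drawer opening and index angle.

```bash
cat > h.py <<'E'
import numpy as np
from rig import *
from scipy.optimize import least_squares
from scipy.spatial.transform import Rotation as R
def proj(n,P):
    c=camera_model(n);p=c["view"][:3,:3]@np.asarray(P)+c["view"][:3,3];p=c["intrinsics"]@p;return p[:2]/p[2]
def tri(a,b):
    return least_squares(lambda P:np.r_[proj("side",P)-a,proj("top",P)-b],[.5,.1,.05]).x
E
cat > fit.py <<'E'
from h import *
S=lambda p:(np.array(p)+.5)/4-.5+[235,165]
T=lambda p:(np.array(p)+.5)/4-.5+[255,175]
ob=dict(FL=((220,142),(100,345)),FR=((386,430),(429,347)),K=((244,298),(264,391)),
 B1=((58,298),(147,520)),B2=((157,508),(378,521)),IB=((580,247),(463,168)),IS=((603,270),(490,163)))
tr={k:tri(S(a),T(b)) for k,(a,b) in ob.items()}
for k,v in tr.items(): print(k,v.round(4))
def model(v):
    x,y,w,q,a,yb,ys=v
    L=dict(FL=(-.086,.095,.094),FR=(-.086,-.095,.094),K=(-.112,0,.09),B1=(-.124-q,.068,.0495),B2=(-.124-q,-.068,.0495),
     IB=(.078-.125*np.cos(a),yb,.09+.125*np.sin(a)),IS=(.078-.125*np.cos(a),ys,.09+.125*np.sin(a)))
    c,s=np.cos(w),np.sin(w)
    return {k:np.array([x+c*p[0]-s*p[1],y+s*p[0]+c*p[1],p[2]]) for k,p in L.items()}
def res(v):
    m=model(v);return np.concatenate([np.r_[proj("side",m[k])-S(a),proj("top",m[k])-T(b)] for k,(a,b) in ob.items()])
f=least_squares(res,[.64,.12,0,.05,.9,-.105,-.12],loss="soft_l1")
print(f.x.round(4));r=res(f.x).reshape(-1,4)
for k,e in zip(ob,r):print(k,e.round(2))
E
python3 fit.py
```

```text
FL [0.552  0.197  0.0894]
FR [0.5463 0.0063 0.0924]
K [0.5217 0.1029 0.0912]
B1 [0.4501 0.1738 0.0482]
B2 [0.4447 0.0372 0.0539]
IB [ 0.6328 -0.0054  0.1923]
IS [ 0.6354 -0.02    0.1919]
[ 0.6343  0.0985 -0.0359  0.063   0.9403 -0.1035 -0.1183]
FL [-0.13 -1.29  0.05 -0.07]
FR [-1.   -0.34  0.01  0.18]
K [0.76 0.31 0.01 0.14]
B1 [-0.11 -0.13  0.26 -0.01]
B2 [ 0.69  1.04 -0.32  0.3 ]
IB [ 1.24 -0.12 -0.37 -0.51]
IS [-0.36  0.45 -0.18  0.8 ]
```

Triangulated heights agree with the text: knob about 91 mm, bar about 50 mm, index about 192 mm. The fit gives the drawer 63 mm out and an index angle of 0.94 rad. Next: push the drawer.

```bash
cat >> h.py <<'E'
BX,BY,W,A=.6343,.0985,-.0359,.9403
RW=R.from_euler("z",W)
def wp(x,y,z): return RW.apply([x,y,z])+[BX,BY,0]
def ori(t=0): return (RW*R.from_euler("y",t)*R.from_euler("y",np.pi)).as_quat()  # t>0: fingers lean to box -x
def knob(a): return np.array([.078-.19*np.cos(a),0,.09+.19*np.sin(a)])
def tcp(a,t,d):  # tcp for ball d behind the tips
    k=knob(a);return wp(*k)+d*R.from_quat(ori(t)).apply([0,0,1])
E
cat > push.py <<'E'
from h import *
import cv2
q=ori()
for a,t in((0,0),(A,0),(A,.2),(A,.35)): print(a,t,solve_ik(tcp(a,t,.014),ori(t)))
move_ptp(wp(-.222,0,.14),q)
set_gripper(0,10)
servo_line(wp(-.222,0,.042),q,v=.12)
f0=get_obs()["force"]
servo_line(wp(-.152,0,.042),q,v=.05)
print(get_obs()["force"]-f0)
x=-.152
while x<-.132:
    x+=.002;servo_line(wp(x,0,.042),q,v=.03)
    d=-RW.inv().apply(get_obs()["force"]-f0);print(round(x,3),d.round(1))
    if d[0]>6: break
o=get_obs();print(o["time"],RW.inv().apply(o["tcp_pos"]-[BX,BY,0]))
for n in("side","top"): cv2.imwrite(f"pics/{n}1.png",get_image(n)[:,:,::-1])
s=cv2.imread("pics/side1.png")[165:315,235:435];cv2.imwrite("pics/s1c.png",cv2.resize(s,None,fx=4,fy=4,interpolation=cv2.INTER_CUBIC))
E
python3 push.py
```

```text
0 0 [ 1.71439203e-01  5.09927452e-01  1.92155477e+00 -4.44089210e-16
  7.10110433e-01 -1.36345712e+00]
0.9403 0 [ 1.45056466e-01  3.91606298e-01  1.66198068e+00 -4.44089210e-16
  1.08800567e+00 -1.38983986e+00]
0.9403 0.2 [ 0.12918835  0.48253832  1.53153609  0.03366726  1.32500334 -1.41713603]
0.9403 0.35 [ 0.11929238  0.55654861  1.43629665  0.05317954  1.4949777  -1.42890758]
[-0.53043261  0.35836939 -0.00424798]
-0.15 [1.6 1.  0. ]
-0.148 [ 0.9 -1.1  0. ]
-0.146 [ 1.3 -0.  -0.9]
-0.144 [ 0.6 -0.4 -0.3]
-0.142 [ 0.4  0.4 -0.5]
-0.14 [ 1.4 -0.6 -0.3]
-0.138 [ 7.  -0.5 -3.7]
7.5417 [-0.13972792 -0.0001716   0.04176814]
```

View pics/s1c.png

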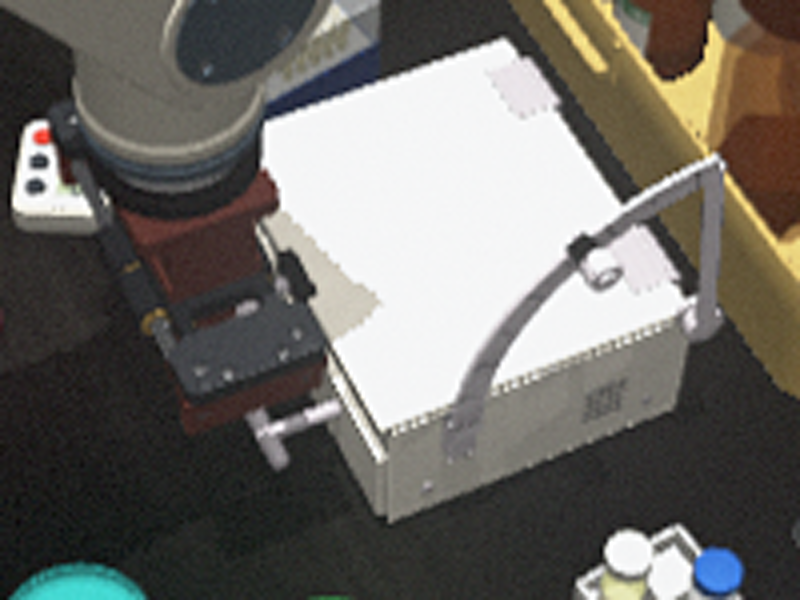

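The drawer panel is flush with the box front: the crop shows the panel edge meeting the box corner at (385,510). The force rose to 7 N at the predicted stop, so the drawer is shut. Next: pinch the knob and raise the lid.

```bash
cat > lift.py <<'E'
from h import *
import cv2
D=.014;q=ori()
servo_line(wp(-.165,0,.042),q,v=.1)
servo_line(wp(-.165,0,.16),q,v=.2)
set_gripper(1)
servo_line(tcp(0,0,D)+[0,0,.07],q,v=.15)
servo_line(tcp(0,0,D),q,v=.1)
set_gripper(0,20)
o=get_obs();print(o["time"],"grip",o["grip_width"]*.088,o["grasp_force"],o["force"])
if .018<o["grip_width"]*.088<.03:
    N=8
    for i in range(1,N+1):
        a=A*i/N;t=.3*i/N
        servo_line(tcp(a,t,D),ori(t),v=.06)
        o=get_obs();print(round(a,2),o["force"].round(1),round(o["grip_width"]*.088,4),round(o["grasp_force"],1))
    print(o["time"])
for n in("side","top"): cv2.imwrite(f"pics/{n}2.png",get_image(n)[:,:,::-1])
s=cv2.imread("pics/side2.png")[125:275,255:455];cv2.imwrite("pics/s2c.png",cv2.resize(s,None,fx=4,fy=4,interpolation=cv2.INTER_CUBIC))
E
python3 lift.py
```

```text
12.5417 grip 0.024881999405452677 20.00006765127182 [ 0.47108421 -3.29762505  0.91435473]
0.12 [ 0.9 -5.3 -2. ] 0.0245 20.0
0.24 [-0.  -5.2 -2.1] 0.0252 20.0
0.35 [-0.8 -5.3 -1.8] 0.0249 20.0
0.47 [-1.3 -5.8 -1.5] 0.0251 20.0
0.59 [-1.4 -5.1 -0.6] 0.0252 20.0
0.71 [-1.3 -4.7  0.3] 0.0249 20.0
0.82 [-1.  -3.9 -0.1] 0.0251 20.0
0.94 [-1.6 -3.9  0.1] 0.0247 20.0
16.6917
```

View pics/s2c.png

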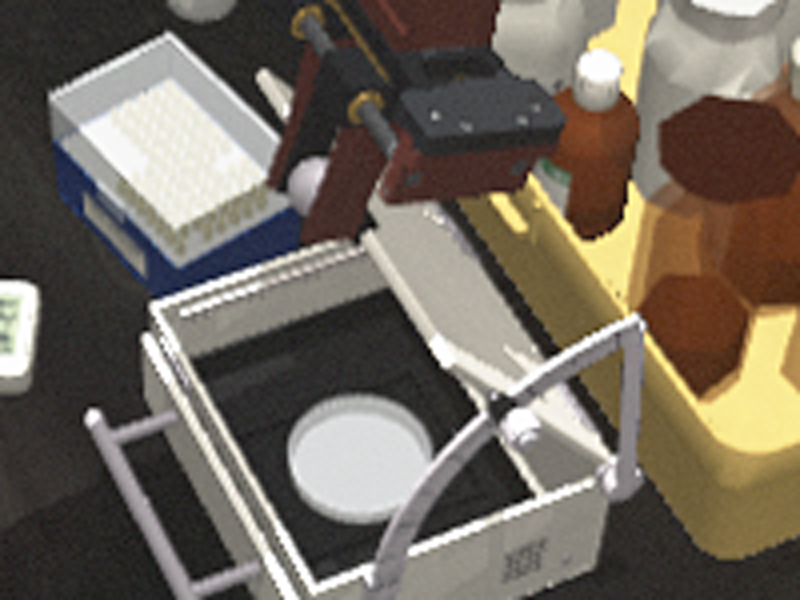

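View pics/top2.png

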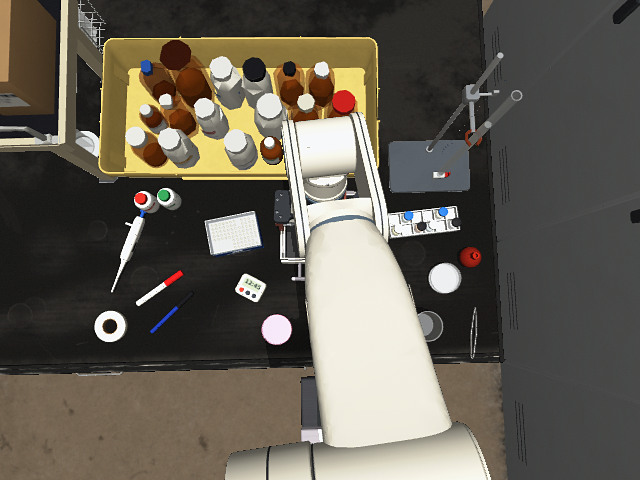

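The lid is held by the knob at side crop (305,185), the drawer panel is flush with the box, and the dish is seated at (360,455). I'll check the pointer against the index, around (497,405), in a closer crop.

```bash
python3 - <<'E'
from h import *
import cv2
s=cv2.imread("pics/side2.png")[195:245,350:420];b=cv2.imread("pics/side0.png")[195:245,350:420]
r=lambda a:cv2.resize(a,None,fx=11,fy=11,interpolation=cv2.INTER_CUBIC)
for da in(-.06,0,.06):
    a=A+da;print(da,[((proj("side",wp(.078-ra*np.cos(a),-.1055,.09+ra*np.sin(a)))-[350,195]+.5)*11).round() for ra in(.115,.125,.135)])
print("corner",((proj("side",wp(.078-.164*np.cos(A),-.095,.09+.164*np.sin(A)))-[350,195]+.5)*11))
cv2.imwrite("pics/z2.png",r(s))
o=get_obs();print(o["tcp_pos"]-tcp(A,.3,.014))
E
```

```text
-0.06 [array([347., 405.]), array([315., 389.]), array([282., 373.])]
0 [array([380., 377.]), array([351., 359.]), array([321., 340.])]
0.06 [array([414., 350.]), array([389., 329.]), array([362., 307.])]
corner [201.00614602 232.98082084]
[-3.90009578e-04  2.13403538e-05 -3.32161469e-04]
```

View pics/z2.png

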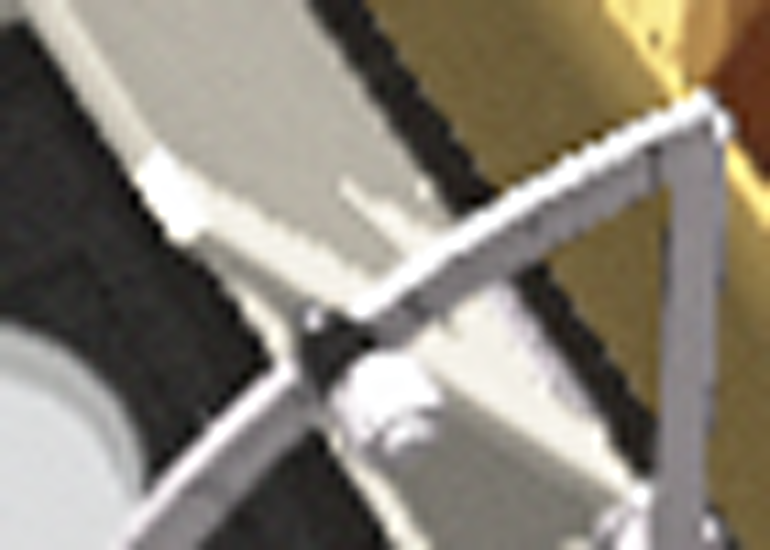

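The black index block is at crop (330,350), right where the lid's right edge passes behind the arc. One overlay of the modelled lid edges will check the actual angle.

```bash
python3 - <<'E'
from h import *
import cv2
s=cv2.imread("pics/side2.png")[175:255,340:430]
k=8
im=cv2.resize(s,None,fx=k,fy=k,interpolation=cv2.INTER_CUBIC)
def P(a,r,h,y):
    p=wp(.078-r*np.cos(a)+h*np.sin(a),y,.09+r*np.sin(a)+h*np.cos(a));return tuple(int(v) for v in (proj("side",p)-[340,175]+.5)*k)
for a,c in((A,(0,255,0)),(A-.06,(0,0,255)),(A+.06,(255,0,0))):
    for h in((.004,-.003) if a==A else (.004,)):
        cv2.line(im,P(a,.164,h,-.095),P(a,.02,h,-.095),c,1);cv2.line(im,P(a,.164,h,-.095),P(a,.164,h,0.05),c,1)
    cv2.circle(im,P(a,.125,0,-.1055),5,c,1)
cv2.imwrite("pics/z3.png",im)
E
```

```text
(no output)
```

View pics/z3.png

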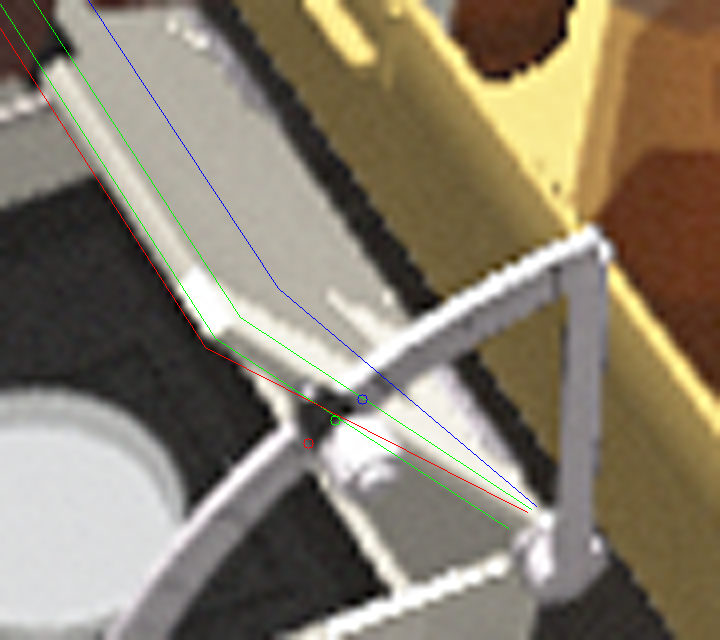

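The modelled lid edges at the index angle (green) match the picture to about 1 px, far inside the ±0.06 rad lines. The index block sits on the predicted pointer at (335,420). The lid is aligned, so I'm handing in.

```bash
python3 - <<'E'
from rig import *
o=get_obs();print(o["time"],o["grasp_force"],o["grip_width"],abs(o["joint_vel"]).max())
print(job_done())
E
```

```text
16.7917 19.99990940093994 0.27981893647185296 0.0033083355312050365
the job is handed in; nothing more can be done
None
```

I pushed the drawer shut with the lid down, raised the lid until its pointer lines up with the index (within about 2 mm in the side camera), and handed the job in at 16.8 s with the gripper still holding the knob; the judge gave no verdict.

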